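# Line up the clay maquettes by height on the drying board

### The job

Stand the four terracotta maquettes upright on the drying board in order of height, one in the middle of each cork pad: the tallest on the pad next to the dark wooden bar at the end of the board, then each next smaller one, down to the smallest at the other end. Don't knock over the glue bottle.

Things in the scene. Friction and masses are not known exactly. Their poses are not given: they have to be found in the camera images.
- maquette_40_mid (a point): smallest of four loose, round terracotta figures of one shape: 40 mm tall, foot 28 mm across, plain cylindrical body 22 mm across from 6 to 27 mm above its underside, then a narrower neck and a round head; stands upright on the worktop. Point: its centre, half-way up (20 mm above its underside), z axis up. Grip across the body; mass 30 g give or take a third
- maquette_54_mid (a point): second smallest of four loose, round terracotta figures of one shape: 54 mm tall, foot 34 mm across, plain cylindrical body 27 mm across from 8 to 37 mm above its underside, then a narrower neck and a round head; stands upright on the worktop. Point: its centre, half-way up (27 mm above its underside), z axis up. Grip across the body; mass 65 g give or take a third
- maquette_68_mid (a point): second largest of four loose, round terracotta figures of one shape: 68 mm tall, foot 40 mm across, plain cylindrical body 32 mm across from 10 to 46 mm above its underside, then a narrower neck and a round head; stands upright on the worktop. Point: its centre, half-way up (34 mm above its underside), z axis up. Grip across the body; mass 100 g give or take a third
- maquette_82_mid (a point): largest of four loose, round terracotta figures of one shape: 82 mm tall, foot 46 mm across, plain cylindrical body 37 mm across from 12 to 56 mm above its underside, then a narrower neck and a round head; stands upright on the worktop. Point: its centre, half-way up (41 mm above its underside), z axis up. Grip across the body; mass 135 g give or take a third
- pad_a: fixed round cork pad, 56 mm across, 4 mm thick, at one end of the row. The pads lie in a straight row a, b, c, d, 85 mm from centre to centre, on a fixed plywood board (85 x 430 mm, top 12 mm above the worktop). Origin: centre of its underside, 4 mm below its top; y axis along the row (from d towards a), x across it
- pad_b: fixed round cork pad, 56 mm across, 4 mm thick, second in the row, next to pad_a. The pads lie in a straight row a, b, c, d, 85 mm from centre to centre, on a fixed plywood board (85 x 430 mm, top 12 mm above the worktop). Origin: centre of its underside, 4 mm below its top; y axis along the row (from d towards a), x across it
- pad_c: fixed round cork pad, 56 mm across, 4 mm thick, third in the row, next to pad_d. The pads lie in a straight row a, b, c, d, 85 mm from centre to centre, on a fixed plywood board (85 x 430 mm, top 12 mm above the worktop). Origin: centre of its underside, 4 mm below its top; y axis along the row (from d towards a), x across it
- pad_d: fixed round cork pad, 56 mm across, 4 mm thick, at the other end of the row. The pads lie in a straight row a, b, c, d, 85 mm from centre to centre, on a fixed plywood board (85 x 430 mm, top 12 mm above the worktop). Origin: centre of its underside, 4 mm below its top; y axis along the row (from d towards a), x across it
- end_block: dark wooden bar, 60 mm across the board, 28 mm along it, 30 mm high, with two steel screw heads, fixed at one end of the board, centre 57 mm from that of the nearest pad (pad_a or pad_d: it varies). Origin: centre of its underside, on the board's top. The other end of the board has a small round wooden button, 16 mm across, 12 mm high
- glue_bottle: white glue bottle with an orange cap, 52 mm across, 142 mm tall, standing loose on the worktop to the left of the work; not to be knocked over. Origin: centre of its underside, z axis up

How it is judged:
At the end, for the whole second after the job is handed in: Each maquette stands at rest, upright (within 0.12 rad), released, on the top of its own pad with its axis within 12 mm of the pad's centre: the largest (82 mm) on the pad next to the end bar, then 68 mm, 54 mm, and 40 mm on the pad farthest from the bar (((horizontal distance between end_block and pad_d below 0.1 m and horizontal distance between maquette_40_mid and pad_a below 0.012 m and z of maquette_40_mid in the frame of pad_a between 0.02 and 0.028 m and angle between each of maquette_40_mid, maquette_54_mid, maquette_68_mid, maquette_82_mid's own z axis and vertical below 0.12 rad and linear speed of each of maquette_40, maquette_54, maquette_68, maquette_82 below 0.01 m/s and horizontal distance between maquette_54_mid and pad_b below 0.012 m and z of maquette_54_mid in the frame of pad_b between 0.027 and 0.035 m and horizontal distance between maquette_68_mid and pad_c below 0.012 m and z of maquette_68_mid in the frame of pad_c between 0.034 and 0.042 m and horizontal distance between maquette_82_mid and pad_d below 0.012 m and z of maquette_82_mid in the frame of pad_d between 0.041 and 0.049 m) or (horizontal distance between end_block and pad_a below 0.1 m and horizontal distance between maquette_40_mid and pad_d below 0.012 m and z of maquette_40_mid in the frame of pad_d between 0.02 and 0.028 m and angle between each of maquette_40_mid, maquette_54_mid, maquette_68_mid, maquette_82_mid's own z axis and vertical below 0.12 rad and linear speed of each of maquette_40, maquette_54, maquette_68, maquette_82 below 0.01 m/s and horizontal distance between maquette_54_mid and pad_c below 0.012 m and z of maquette_54_mid in the frame of pad_c between 0.027 and 0.035 m and horizontal distance between maquette_68_mid and pad_b below 0.012 m and z of maquette_68_mid in the frame of pad_b between 0.034 and 0.042 m and horizontal distance between maquette_82_mid and pad_a below 0.012 m and z of maquette_82_mid in the frame of pad_a between 0.041 and 0.049 m))); the robot touches nothing.
It fails at once if the glue bottle is knocked over (angle between glue_bottle's own z axis and vertical above 0.6 rad).
It also fails if it takes over 106 s, if anything falls off the work surface, if the arm or the gripper's body presses on something with over 40 N, if the wrist force passes 120 N, or if a joint passes its speed limit or range.

### The arm

A 6-joint arm with a two-finger parallel gripper is mounted at the origin on a cart in front of the work surface, level with it; the furniture and walls round the work are solid. World frame = base frame: x ahead of the robot, y to its left, z up, the work surface at z = 0. Lengths are in m, angles in rad, forces in N, time in s.
With the tool pointing down it reaches from about 0.375 to 0.975 m from the base axis. Payload 3.8 kg.
Tool frame: the origin (TCP) lies on the centre line of the jaws, within the pads' length; the fingertips stand 17 mm ahead of it and the grasp point (between the pads) lies 2 mm behind it (bot.tip_extent is the distance from the TCP to the fingertips, in m); z points along the fingers, y is the line along which they close (so a half turn about z gives the same grasp; the last joint's range is limited). The gripper opens to 85 mm and grips with 20 to 120 N. Pads are 22 mm wide; open, the fingers measure 114 mm over their backs; the gripper's body (76 mm by 85 mm) begins 54 mm behind the grasp point. The pads swing forward as they close: fully open they stand 13 mm farther back than shut.
Start: joints at [1.229, 0.264, 1.604, -0, 1.274, -0.037], TCP at [0.203, 0.644, 0.248] pointing down, gripper open.
Joint ranges: [-2.63, 2.63], [-0.94, 2.18], [0.31, 2.57], [-1.31, 4.45], [0, 2.66], [-2.55, 2.55]. Speed limits (rad/s): [2.57, 2.57, 3.14, 3.14, 3.14, 3.14].

### API

Orientations are given as a rotation vector (axis times angle).
In Python, from workcell import readout, read_camera, finish_job, bot gives the robot as it stands.
- The arm moves only by the tool jog_arm, never from a script. Its argument "deltas" is one flat list of numbers, 7 for each row, row after row: the shift along the tool's x, y, z in m, then the turn, a rotation vector about the tool's x, y, z in degrees, then the gripper command: -1 is shut, 1 is fully open, values between are in proportion. A call has 1 to 8 rows; each row is the pose to reach, as a shift and turn from the pose commanded when the call began, along the tool's axes at that moment; what a row does not reach only later rows make up. A row lasts 1/10 s, in which the tool goes at most 50 mm and 8.59 degrees, less where a joint would pass 70% of its speed; a pose out of reach is approached as far as the arm can. A call with a gripper value outside its range is refused whole. The fingers move at their own pace and stop on an object; "squeeze" is the grip in N (left out, the last holds). Time passes only in rows, so rows that repeat a pose let the fingers close. It gives the time, the measured TCP pose, the force, the opening and the grip force at its end, in the units of the state.
- readout.read_state(): the state, without advancing time (a new reading comes with each control period).
- read_camera(name): name is "scene" or "top" or "wrist"; returns a dict with "color" (420x560x3 uint8, blue, green, red), "fx", "fy", "cx", "cy" (pixels), "origin" and "attitude" of the camera in the world. Camera axes: x right, y down, z forward; pixel columns grow to the right and rows downward; lengths in m; the calibration is good to about 2 mm. The wrist camera is an equidistant fisheye: a pixel r from the principal point sees the ray r / f radians off the axis. A picture is of the moment at which its call begins. There is no depth.
- finish_job(): hands the job in; it is judged then, once.
The state is a dict: "time": time; "q": joint angles; "joint_vel": joint speeds; "joint_torque": joint torques, N m; "tool_pos": TCP position; "tcp_rot": TCP orientation; "wrist_force": force on the tool from outside, world axes, zero at the start; "torque": the same for the moment, N m; "width": opening from 0.0 (shut) to 1.0 (fully open); "grip_force": force on a finger pad.
Only numpy, scipy, OpenCV 4.12 (cv2) and the standard library are available. Lean on these libraries where they do the work, as an engineer would, in place of code of your own. Each camera call takes 0.05 s, during which the arm holds its last target. There are 200 camera calls.

## Working session

There is one attempt and no reset: what is moved stays moved. The work goes in short steps, Python scripts to look and compute and a tool call to move; the robot and the scene stay as the last step left them, time stands still between calls to the robot, and variables do not carry over. Pictures are saved under pics/ and viewed, at most 14 in all, crops included, and the job is handed in when it is done.

Besides the shell and the picture viewer there is one more tool, called after "Emit:" as a command line: name --argument value ..., lists and objects as JSON in quotes. jog_arm: Moves the arm, as the interface text tells. Its arguments: {"type":"object","properties":{"deltas":{"type":"array"},"squeeze":{"type":"number"}},"required":["deltas"]}

```bash
mkdir -p pics; ls
python3 - <<'E'
from workcell import readout, read_camera, bot
import cv2
print(readout.read_state())
for n in("scene","top"):
    c=read_camera(n); cv2.imwrite(f"pics/{n}0.png",c["color"]); print({k:v for k,v in c.items() if k!="color"})
E
```

```text
pics
{'time': 0.0, 'q': array([ 1.22908970e+00,  2.64764079e-01,  1.60539401e+00,  3.48493666e-05,
        1.27371291e+00, -3.68995644e-02]), 'joint_vel': array([ 0.00164337, -0.00058049, -0.00062058,  0.00036395, -0.00155364,
        0.00131465]), 'joint_torque': array([ 1.68012695e-03, -5.15096748e+01, -3.67320836e+01,  3.03599109e-04,
        1.30232685e-02,  2.83037815e-05]), 'tool_pos': array([0.20232761, 0.6432222 , 0.24694383]), 'tcp_rot': array([-0.47688405, -3.10471812,  0.00350453]), 'wrist_force': array([-0.25360608, -0.11894999,  0.03634288]), 'torque': array([-0.01144887, -0.05873301,  0.02965352]), 'grip_force': 0.0, 'width': 0.998875452394928}
{'fx': 479.7588805085964, 'fy': 479.7588805085964, 'cx': 288.5780845007146, 'cy': 213.99820797368312, 'origin': array([ 0.15808656, -0.61563677,  0.81785924]), 'attitude': array([-2.24278964,  0.58474227, -0.24043082])}
{'fx': 422.0760865378822, 'fy': 422.0760865378822, 'cx': 280.9342949061467, 'cy': 215.31656667425597, 'origin': array([0.36772012, 0.11156153, 1.10495401]), 'attitude': array([-2.15337851,  2.12840216, -0.17803543])}
```

View pics/top0.png

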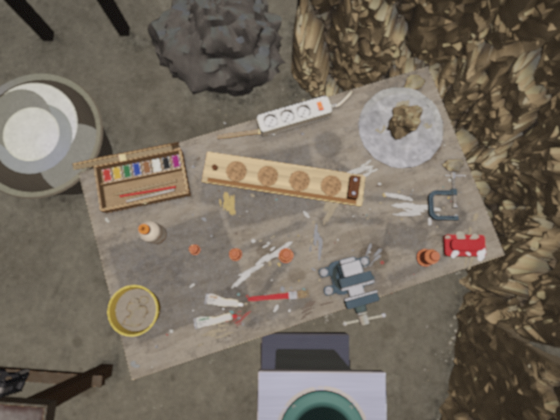

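View pics/scene0.png

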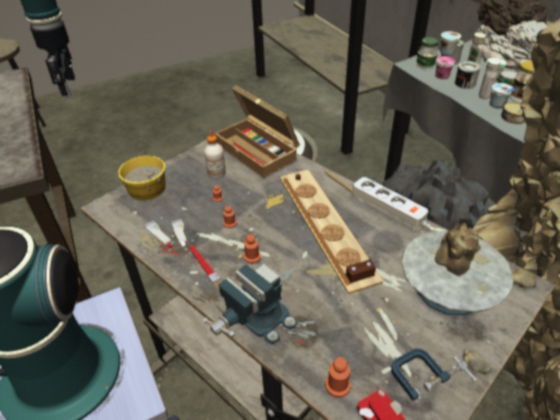

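The top view shows the maquettes, smallest to largest, at about (194,249), (235,254), (287,255) and (428,257). The pads are at (237,171), (268,176), (299,181) and (331,186). The dark bar is at (355,187) next to the last pad, and the glue bottle is at (150,231). The scene view confirms that order.

```bash
cat > h.py <<'E'
import numpy as np, cv2
from scipy.spatial.transform import Rotation as R
def ray(c,u,v):
    d=R.from_rotvec(c["attitude"]).apply([(u-c["cx"])/c["fx"],(v-c["cy"])/c["fy"],1]); return c["origin"],d
def onz(c,u,v,z):
    o,d=ray(c,u,v); return (o+d*(z-o[2])/d[2])[:2]
def blobs(img,lo,hi,amin,amax):
    m=cv2.inRange(cv2.cvtColor(img,cv2.COLOR_BGR2HSV),np.array(lo),np.array(hi))
    n,l,s,ce=cv2.connectedComponentsWithStats(m)
    return [(ce[i],s[i]) for i in range(1,n) if amin<s[i][4]<amax]
E
python3 - <<'E'
from h import *; from workcell import read_camera,bot
print([a for a in dir(bot) if a[0]!='_'], bot.tip_extent)
c=read_camera("top");im=c["color"]
for p in [(194,249),(235,254),(237,171),(222,158),(355,187)]: print(p,cv2.cvtColor(im,cv2.COLOR_BGR2HSV)[p[1],p[0]])
H=[.04,.054,.068,.082]
s=read_camera("scene")
for n,cc in(("top",c),("scene",s)):
    for ce,st in blobs(cc["color"],(3,140,110),(14,255,255),40,2500): print(n,ce.round(1),st,[onz(cc,*ce,h*.45).round(4) for h in H])
for ce,st in blobs(im,(8,90,60),(18,200,190),150,700): print("pad?",ce.round(1),st,onz(c,*ce,.016).round(4))
for n,u,v,z in(("bar",355,187,.04),("glue",149,231,.09),("vise",350,275,.05)): print(n,onz(c,u,v,z))
big=cv2.resize(im[140:280,140:460],None,fx=2.5,fy=2.5,interpolation=cv2.INTER_CUBIC); cv2.imwrite("pics/crop.png",big)
E
```

```text
['MotionError', 'tip_extent'] 0.017
(194, 249) [ 10 137 182]
(235, 254) [  9 135 180]
(237, 171) [ 15 102 162]
(222, 158) [ 19  65 209]
(355, 187) [ 11 143 107]
top [134.3 193.3] [120 191  30   6  58] [array([0.5967, 0.4914]), array([0.5954, 0.4892]), array([0.594, 0.487]), array([0.5927, 0.4848])]
top [283.4 255.8] [280 249  10  13  58] [array([0.4378, 0.0982]), array([0.4373, 0.0983]), array([0.4369, 0.0984]), array([0.4365, 0.0985])]
top [425.8 256.7] [417 250  19  15 159] [array([ 0.4396, -0.2681]), array([ 0.4392, -0.2659]), array([ 0.4388, -0.2637]), array([ 0.4384, -0.2615])]
scene [211.5 137.7] [207 131  10  13  78] [array([0.5388, 0.583 ]), array([0.5358, 0.5736]), array([0.5328, 0.5642]), array([0.5298, 0.5547])]
scene [248.2 153.7] [233 142  31  24 124] [array([0.5994, 0.451 ]), array([0.5959, 0.4426]), array([0.5924, 0.4342]), array([0.589 , 0.4258])]
scene [319.2 235.6] [285 180  65 104 253] [array([0.6013, 0.0621]), array([0.5978, 0.0567]), array([0.5943, 0.0514]), array([0.5908, 0.0461])]
scene [216.7 193.6] [213 186   9  15  96] [array([0.4502, 0.3281]), array([0.4479
[... 533 characters left out ...]
2 314] [ 1.1445 -0.6133]
pad? [547.2  46.5] [529  20  31  57 578] [ 1.0325 -0.6363]
pad? [550.2 109.8] [537  92  23  41 319] [ 0.8447 -0.6276]
pad? [398.6 126.6] [389 117  24  21 214] [ 0.7907 -0.2103]
pad? [555.4 191. ] [550 171  10  46 237] [ 0.6175 -0.6207]
pad? [170.3 196.3] [147 181  44  23 195] [0.5904 0.3971]
pad? [507.3 221.4] [493 209  32  26 365] [ 0.5344 -0.4868]
pad? [285.7 255.5] [279 249  15  14 172] [0.4388 0.0925]
pad? [427.2 256.9] [416 249  24  18 335] [ 0.4394 -0.2724]
pad? [494.8 267.7] [468 248  55  36 469] [ 0.4137 -0.4456]
pad? [543.6 290.3] [526 273  34  40 522] [ 0.3577 -0.5664]
bar [ 0.61598543 -0.08478234]
glue [0.48910691 0.42455255]
vise [ 0.39012292 -0.06676935]
```

View pics/crop.png

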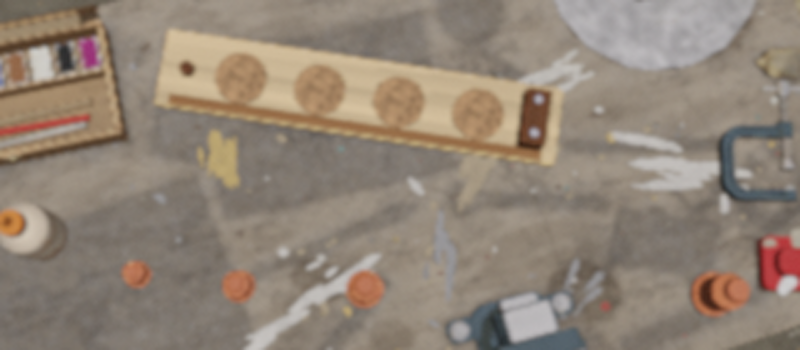

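```bash
cat > est.py <<'E'
from h import *; from workcell import read_camera,readout
c=read_camera("top");s=read_camera("scene")
px=np.array([(236.4,171.2),(268,176),(299.2,180.8),(330.8,185.2)])
P=np.array([onz(c,*p,.016) for p in px]); d=P[0]-P[3]; d/=np.linalg.norm(d)
print("pads",P.round(4).tolist(),"pitch",np.linalg.norm(P[0]-P[3])/3)
X=np.r_[d,0]; Y=np.array([d[1],-d[0],0]); Z=np.array([0,0,-1.])
T=R.from_matrix(np.c_[X,Y,Z]); st=readout.read_state(); cur=R.from_rotvec(st["tcp_rot"])
print("X",X,"Y",Y,"turn deg",(cur.inv()*T).as_rotvec(degrees=True),"target rotvec",T.as_rotvec())
ms=[onz(c,*p,.016) for p in px]; mid=np.mean(ms,axis=0)
pads=[mid+d*.085*k for k in(1.5,.5,-.5,-1.5)]
fig={}
Bt=blobs(c["color"],(3,105,90),(14,255,255),20,1500); Bs=blobs(s["color"],(3,140,110),(14,255,255),40,1500)
for h,g,gs in((.04,(194,249),(217,194)),(.054,(235,254),(229,217)),(.068,(286,255),(251,249)),(.082,(426,257),(339,378))):
    a=[b for b in Bt if np.hypot(*(b[0]-g))<8]; e=[b for b in Bs if np.hypot(*(b[0]-gs))<8]
    ta=onz(c,*a[0][0],h*.45); sa=onz(s,*e[0][0],h*.47); print(h,a[0][1],ta.round(4),sa.round(4)); fig[h]=(ta+sa)/2
M=np.c_[d,Y[:2]]
print("board-frame (tool x,y):")
for k,v in fig.items(): print(k,(v@M).round(4),v.round(4))
for k,v in zip("abcd",pads): print(k,(v@M).round(4),v.round(4))
print("glue",onz(c,149,231,.09)@M,"tcp",st["tool_pos"][:2]@M)
# stereo bias check with pads in scene
for k,v in zip("abcd",pads):
    q=R.from_rotvec(s["attitude"]).inv().apply(np.r_[v,.016]-s["origin"]); print(k,"scene px",(q[0]/q[2]*s["fx"]+s["cx"]).round(1),(q[1]/q[2]*s["fy"]+s["cy"]).round(1))
E
python3 est.py
```

```text
pads [[0.6606, 0.2255], [0.6485, 0.1413], [0.6365, 0.0585], [0.6256, -0.0252]] pitch 0.08435397668931062
X [0.13794818 0.99043945 0.        ] Y [ 0.99043945 -0.13794818  0.        ] turn deg [-4.15788738e-02  3.15693584e-02  8.04629476e+01] target rotvec [2.369715   2.06253612 0.        ]
0.04 [189 245  11  10  89] [0.4519 0.3279] [0.4497 0.3271]
0.054 [229 249  13  12 123] [0.4405 0.222 ] [0.4382 0.2205]
0.068 [279 249  14  14 158] [0.4379 0.0931] [0.4363 0.089 ]
0.082 [417 249  23  18 277] [ 0.4383 -0.2661] [ 0.4338 -0.2744]
board-frame (tool x,y):
0.04 [0.3866 0.4013] [0.4508 0.3275]
0.054 [0.2797 0.4046] [0.4393 0.2212]
0.068 [0.1505 0.4204] [0.4371 0.0911]
0.082 [-0.2075  0.4691] [ 0.436  -0.2702]
a [0.3153 0.6229] [0.6604 0.2263]
b [0.2303 0.6229] [0.6487 0.1421]
c [0.1453 0.6229] [0.6369 0.0579]
d [0.0603 0.6229] [ 0.6252 -0.0262]
glue [0.487965   0.42586453] tcp [0.66543334 0.11177096]
a scene px 305.6 190.2
b scene px 318.6 210.1
c scene px 332.8 232.1
d scene px 348.7 256.4
```

Emit:
jog_arm --deltas '[-0.332, -0.227, 0, 0, 0, 68, 1, -0.332, -0.227, 0, 0, 0, 68, 1, -0.332, -0.227, 0, 0, 0, 68, 1, -0.332, -0.227, 0, 0, 0, 68, 1, -0.332, -0.227, 0, 0, 0, 68, 1, -0.332, -0.227, 0, 0, 0, 68, 1, -0.332, -0.227, 0, 0, 0, 68, 1, -0.332, -0.227, 0, 0, 0, 68, 1]' --squeeze 25

```text
time: 1.1
tool_pos: [0.4507, 0.3277, 0.2486]
tcp_rot: [2.138, 2.301, 0.001]
wrist_force: [1.4, 0.7, 0.7]
width: 0.997
grip_force: 0.0
```

Emit:
jog_arm --deltas '[0, 0, 0.05, 0, 0, 8.5, 1, 0, 0, 0.08, 0, 0, 12.5, 1, 0, 0, 0.08, 0, 0, 12.5, 1, 0, 0, 0.08, 0, 0, 12.5, 1]'

```text
time: 1.5
tool_pos: [0.4496, 0.3293, 0.1683]
tcp_rot: [-2.368, -2.064, 0.002]
wrist_force: [0.9, 1.2, 0.0]
width: 1.0
grip_force: 0.0
```

```bash
python3 est.py | tail -n +1 | head -2
python3 - <<'E'
from h import *; from workcell import read_camera,readout
c=read_camera("wrist"); print({k:v for k,v in c.items() if k!="color"},readout.read_state()["tool_pos"]); cv2.imwrite("pics/w1.png",c["color"])
E
```

```text
pads [[0.6606, 0.2255], [0.6485, 0.1413], [0.6365, 0.0585], [0.6256, -0.0252]] pitch 0.08435397668931062
X [0.13794818 0.99043945 0.        ] Y [ 0.99043945 -0.13794818  0.        ] turn deg [ 0.15690297 -0.1380657   0.0803869 ] target rotvec [2.369715   2.06253612 0.        ]
{'fx': 325.19226210127806, 'fy': 325.19226210127806, 'cx': 277.70109881708504, 'cy': 207.94815754586494, 'origin': array([0.46027787, 0.40405458, 0.2946086 ]), 'attitude': array([ 2.84095168, -0.19501045, -0.02573578])} [0.45106989 0.3308639  0.1709314 ]
```

View pics/w1.png

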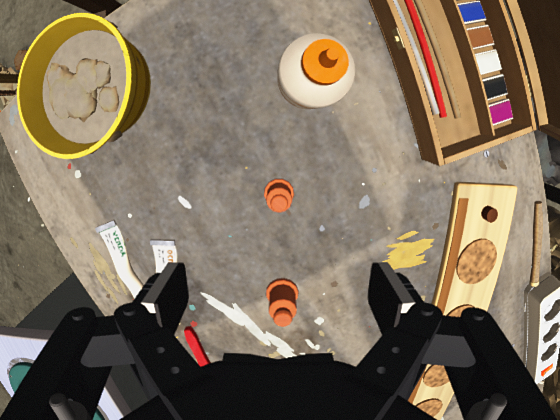

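The wrist view shows the 40 mm figure at (279,195), the 54 mm one at (284,300), the glue bottle at (317,70) and pad a at (476,260). I'll measure these positions more precisely.

```bash
cat >> h.py <<'E'
def fray(c,u,v):
    x,y=(u-c["cx"])/c["fx"],(v-c["cy"])/c["fy"]; r=np.hypot(x,y); k=np.sin(r)/r if r>0 else 1
    return c["origin"],R.from_rotvec(c["attitude"]).apply([x*k,y*k,np.cos(r)])
def fz(c,u,v,z):
    o,d=fray(c,u,v); return (o+d*(z-o[2])/d[2])[:2]
M=np.array([[.13795,.99044],[.99044,-.13795]])  # xy@M -> board frame (tool x,y)
E
python3 - <<'E'
from h import *; from workcell import read_camera,readout
im=cv2.imread("pics/w1.png"); c=read_camera("wrist")
st=[readout.read_state()["tool_pos"]]
B=blobs(im,(3,120,90),(14,255,255),200,3000)
for ce,s in B:
    print(ce.round(1),s,[(fz(c,*ce,h*.45)@M).round(4) for h in(.04,.054)])
for ce,s in blobs(im,(8,70,60),(20,200,200),400,3000): print("pad?",ce.round(1),s,(fz(c,*ce,.016)@M).round(4))
print(st[0][:2]@M)
E
```

```text
[480.1  36.3] [468  27  26  20 375] [array([0.5525, 0.5954]), array([0.5505, 0.5909])]
[326.2  59.8] [318  49  20  19 219] [array([0.51  , 0.4416]), array([0.509 , 0.4406])]
[278.6 195.3] [264 179  30  33 726] [array([0.3916, 0.4019]), array([0.3932, 0.4018])]
[453.  252.8] [437 199  31 114 932] [array([0.3312, 0.5844]), array([0.3342, 0.5802])]
[282.5 303.3] [266 279  32  48 874] [array([0.2796, 0.4061]), array([0.2837, 0.4059])]
pad? [406.   80.1] [ 369    0   71  167 2849] [0.4977 0.5145]
pad? [534.4  80.1] [506   0  54 135 421] [0.5216 0.6738]
pad? [72.6 68.5] [ 46  58  59  28 426] [0.5197 0.2032]
pad? [98.3 99.5] [ 67  65  52  57 598] [0.4851 0.2334]
pad? [455.7 249.9] [ 431  182   84  135 2013] [0.3334 0.5884]
pad? [536.4 242.2] [529 201  14  86 574] [0.3364 0.7139]
[0.38987811 0.40104909]
```

Run:
```python
from h import *; from workcell import read_camera,readout
im=cv2.imread("pics/w1.png")
m=cv2.inRange(cv2.cvtColor(im,cv2.COLOR_BGR2HSV),np.array((10,60,60)),np.array((16,255,200)))
g=cv2.GaussianBlur(im,(5,5),0)
for i in range(3):
    c=read_camera("wrist"); t=readout.read_state()["tool_pos"]
    print("tcp",t[:2]@M,t[2],"40",fz(c,278.6,195.3,.018)@M,"pad a",fz(c,476.5,260.5,.016)@M,"cam",c["origin"])
```

```text
tcp [0.38972037 0.40087871] 0.1706168918341436 40 [0.39159301 0.40176245] pad a [0.31891287 0.62034584] cam [0.46028018 0.40415099 0.29488679]
tcp [0.38951386 0.4006929 ] 0.17024277297921317 40 [0.39145108 0.40155711] pad a [0.31881774 0.61988232] cam [0.46016042 0.40403447 0.29460557]
tcp [0.38923067 0.40050677] 0.1698370266894695 40 [0.39125411 0.40129717] pad a [0.31870492 0.61926276] cam [0.46002357 0.40387477 0.2942103 ]
```

Emit:
jog_arm --deltas '[0.003, 0, 0.05, 0, 0, 0, 1, 0.003, 0, 0.1, 0, 0, 0, 1, 0.003, 0, 0.13, 0, 0, 0, 1, 0.003, 0, 0.146, 0, 0, 0, 0.4, 0.003, 0, 0.146, 0, 0, 0, 0, 0.003, 0, 0.146, 0, 0, 0, -1, 0.003, 0, 0.146, 0, 0, 0, -1, 0.003, 0, 0.146, 0, 0, 0, -1]' --squeeze 25

```text
time: 2.65
tool_pos: [0.4518, 0.3335, 0.0244]
tcp_rot: [2.37, 2.062, 0.006]
wrist_force: [0.5, 0.2, 2.9]
width: 0.247
grip_force: 25.3
```

Emit:
jog_arm --deltas '[0, 0, 0, 0, 0, 0, -1, 0, 0, 0, 0, 0, 0, -1, 0, 0, 0, 0, 0, 0, -1, 0, 0, 0, 0, 0, 0, -1]'

```text
time: 3.05
tool_pos: [0.4518, 0.3335, 0.0244]
tcp_rot: [2.37, 2.062, 0.006]
wrist_force: [-0.4, 1.3, 7.0]
width: 0.245
grip_force: 25.7
```

Emit:
jog_arm --deltas '[0, 0, -0.04, 0, 0, 0, -1, 0, 0, -0.08, 0, 0, 0, -1, -0.015, 0.045, -0.08, 0, 0, 0, -1, -0.03, 0.09, -0.08, 0, 0, 0, -1, -0.045, 0.135, -0.08, 0, 0, 0, -1, -0.06, 0.18, -0.08, 0, 0, 0, -1, -0.073, 0.22, -0.08, 0, 0, 0, -1, -0.073, 0.22, -0.08, 0, 0, 0, -1]'

```text
time: 3.85
tool_pos: [0.663, 0.2267, 0.103]
tcp_rot: [2.372, 2.055, 0.005]
wrist_force: [0.4, 0.2, -0.5]
width: 0.25
grip_force: 25.0
```

```bash
cat > w.py <<'E'
import sys; from h import *; from workcell import read_camera,readout
c=read_camera("wrist"); c=read_camera("wrist"); cv2.imwrite(f"pics/{sys.argv[1]}.png",c["color"]); np.save("cam.npy",c,allow_pickle=True)
t=readout.read_state(); print("tcp board",t["tool_pos"][:2]@M,t["tool_pos"][2],"grip",t["grip_force"],t["width"],t["wrist_force"])
for ce,s in blobs(c["color"],(3,120,90),(14,255,255),300,5000): print(ce.round(1),s,[(fz(c,*ce,z)@M).round(4) for z in(.03,.1)])
E
python3 w.py w2
```

```text
tcp board [0.31742621 0.62052179] 0.10204391704819384 grip 24.996349680972116 0.24217311300985167 [-1.3452759   0.02393264 -0.57481555]
[230.3 187.8] [ 221  117   21  147 2225] [array([0.3443, 0.5926]), array([0.361 , 0.6032])]
[279.7 139.4] [268 127  24  25 446] [array([0.3742, 0.6235]), array([0.3802, 0.623 ])]
[278.8 252.5] [256 242  44  24 553] [array([0.3002, 0.6227]), array([0.3326, 0.6225])]
[ 20.6 267.1] [  7 251  30  31 563] [array([0.2773, 0.3951]), array([0.3179, 0.4761])]
[277.6 295.2] [ 254  271   48   51 1799] [array([0.2667, 0.6218]), array([0.311, 0.622])]
```

View pics/w2.png

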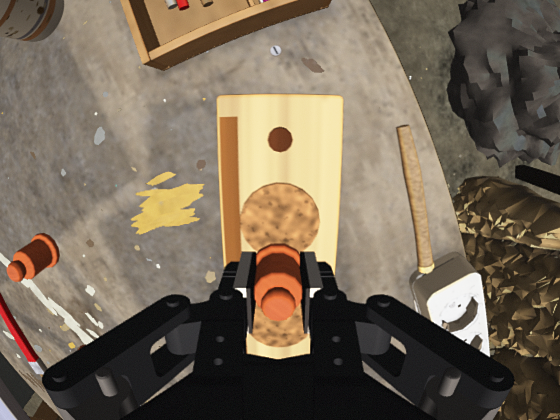

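The 40 mm figure is held upright at about (278,280). Pad a is centred near (280,221), with its edges at columns 240 and 320 and its top at row 182. The brown strip on the board looks flat.

Run:
```python
from h import *
c=np.load("cam.npy",allow_pickle=True).item()
for p in((240,221),(320,221),(280,182),(280,221)): print(p,fz(c,*p,.016)@M)
for z,p in((.09,(278,252)),(.118,(278,304)),(.082,(278,245))): print("fig",z,fz(c,*p,z)@M)
```

```text
(240, 221) [0.31748869 0.59613857]
(320, 221) [0.31726649 0.65121759]
(280, 182) [0.34472008 0.62369747]
(280, 221) [0.31742576 0.62365195]
fig 0.09 [0.32819283 0.62221471]
fig 0.118 [0.31822286 0.62214414]
fig 0.082 [0.32823449 0.62222592]
```

Emit:
jog_arm --deltas '[-0.001, 0.002, 0.03, 0, 0, 0, -1, -0.001, 0.002, 0.05, 0, 0, 0, -1, -0.001, 0.002, 0.06, 0, 0, 0, -1, -0.001, 0.002, 0.0635, 0, 0, 0, -1, -0.001, 0.002, 0.0635, 0, 0, 0, -1, -0.001, 0.002, 0.0635, 0, 0, 0, -1]'

```text
time: 4.55
tool_pos: [0.6591, 0.2294, 0.04]
tcp_rot: [-2.369, -2.063, -0.001]
wrist_force: [-2.5, 0.3, 4.4]
width: 0.248
grip_force: 28.6
```

Emit:
jog_arm --deltas '[0, 0, 0, 0, 0, 0, 0.2, 0, 0, 0, 0, 0, 0, 0.2, 0, 0, 0, 0, 0, 0, 0.2, 0, 0, 0, 0, 0, 0, 0.2, 0, 0, -0.02, 0, 0, 0, 0.2, 0, 0, -0.06, 0, 0, 0, 0.2, 0, 0, -0.11, 0, 0, 0, 0.5, 0, 0, -0.11, 0, 0, 0, 1]'

```text
time: 5.35
tool_pos: [0.6653, 0.23, 0.1583]
tcp_rot: [2.366, 2.058, 0.022]
wrist_force: [1.4, 1.5, 1.8]
width: 0.902
grip_force: 0.0
```

```bash
python3 w.py w3
```

```text
tcp board [0.31786539 0.62368443] 0.15167523458749924 grip 0.0 0.9959546678516656 [-0.72813346 -0.34771593 -0.02675447]
[236.4 231. ] [ 227  119   22  235 2748] [array([0.2978, 0.5923]), array([0.3244, 0.6012])]
[270.2 210.4] [247 190  41  40 955] [array([0.3155, 0.6203]), array([0.3371, 0.6213])]
[ 50.1 245.7] [ 38 232  25  27 456] [array([0.2788, 0.3982]), array([0.3107, 0.4617])]
```

View pics/w3.png

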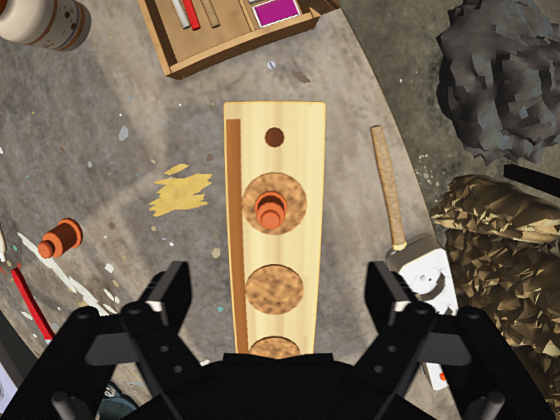

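The 40 mm figure stands upright on pad a: its head is at (269,216), and the pad centre is at about (274,203). Pad b is at about (274,289).

Run:
```python
from h import *
c=np.load("cam.npy",allow_pickle=True).item()
print("pad a",fz(c,274,203.5,.016)@M,"L/R",fz(c,241,204,.016)@M,fz(c,307,204,.016)@M,"b",fz(c,274,289.5,.016)@M,"head",fz(c,269,216,.05)@M,"foot",fz(c,271.5,205,.02)@M,"54",[fz(c,50.1,245.7,z)@M for z in (.024,)], "54top40",fz(c,270.2,210.4,.035)@M)
im=cv2.imread("pics/w3.png")[150:260,200:340]; cv2.imwrite("pics/w3c.png",cv2.resize(im,None,fx=5,fy=5,interpolation=cv2.INTER_CUBIC))
```

```text
pad a [0.31721362 0.62329196] L/R [0.31687844 0.59541636] [0.3166973  0.65115398] b [0.23368996 0.62290179] head [0.31731698 0.61964537] foot [0.31707039 0.62122452] 54 [array([0.27600957, 0.39272758])] 54top40 [0.31702197 0.62033975]
```

View pics/w3c.png

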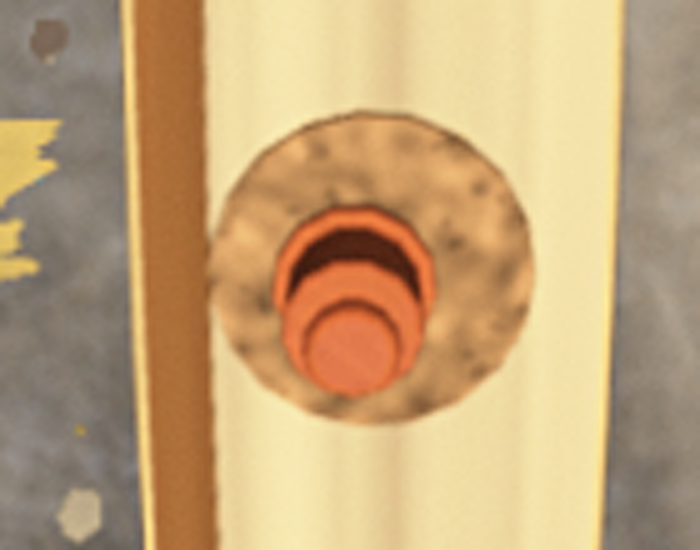

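Emit:
jog_arm --deltas '[-0.007, -0.045, 0, 0, 0, 0, 1, -0.014, -0.09, 0, 0, 0, 0, 1, -0.021, -0.135, 0, 0, 0, 0, 1, -0.028, -0.18, 0, 0, 0, 0, 1, -0.035, -0.2185, 0, 0, 0, 0, 1, -0.035, -0.2185, 0, 0, 0, 0, 1, -0.035, -0.2185, 0, 0, 0, 0, 1]'

```text
time: 6.15
tool_pos: [0.437, 0.2235, 0.1473]
tcp_rot: [-2.369, -2.062, 0.003]
wrist_force: [0.4, -0.3, 0.1]
width: 1.002
grip_force: 0.0
```

```bash
python3 w.py w4
python3 - <<'E'
from h import *
c=np.load("cam.npy",allow_pickle=True).item()
for ce,s in blobs(c["color"],(3,120,90),(14,255,255),300,5000): print(ce.round(1),s[:4],[(fz(c,*ce,z)@M).round(4) for z in(.025,.03)])
E
```

```text
tcp board [0.28247469 0.40414199] 0.14838982917384352 grip 0.0 1.0019216759406446 [-0.26397091  0.26748253  0.37517653]
[471.7 200.3] [ 445   90   45  227 2084] [array([0.2895, 0.573 ]), array([0.3089, 0.5238])]
[514.6 175.2] [495 157  40  32 675] [array([0.3141, 0.6209]), array([0.3264, 0.5578])]
[281.2 203.9] [ 262  180   39   47 1284] [array([0.2857, 0.4054]), array([0.3062, 0.4047])]
[296.  316.4] [278 308  39  32 343] [array([0.1798, 0.4193]), array([0.231 , 0.4146])]
[298.7 345.3] [282 335  35  23 529] [array([0.1444, 0.423 ]), array([0.2058, 0.4172])]
[424.4 384.4] [413 364  27  44 307] [array([0.0659, 0.5749]), array([0.1501, 0.5251])]
[471.7 200.3] [445  90  45 227] [array([0.2881, 0.5765]), array([0.2895, 0.573 ])]
[514.6 175.2] [495 157  40  32] [array([0.3132, 0.6254]), array([0.3141, 0.6209])]
[281.2 203.9] [262 180  39  47] [array([0.2843, 0.4055]), array([0.2857, 0.4054])]
[296.  316.4] [278 308  39  32] [array([0.1761, 0.4196]), array([0.1798, 0.4193])]
[298.7 345.3] [282 335  35  23] [array([0.1401, 0.4234]), array([0.1444, 0.423 ])]
[424.4 384.4] [413 364  27  44] [array([0.0599, 0.5785]), array([0.0659, 0.5749])]
```

Emit:
jog_arm --deltas '[0.002, 0.001, 0.05, 0, 0, 0, 1, 0.002, 0.001, 0.09, 0, 0, 0, 1, 0.002, 0.001, 0.115, 0, 0, 0, 0.6, 0.002, 0.001, 0.122, 0, 0, 0, 0.3, 0.002, 0.001, 0.122, 0, 0, 0, -1, 0.002, 0.001, 0.122, 0, 0, 0, -1, 0.002, 0.001, 0.122, 0, 0, 0, -1, 0.002, 0.001, 0.122, 0, 0, 0, -1]' --squeeze 30

```text
time: 7.05
tool_pos: [0.4412, 0.2264, 0.0284]
tcp_rot: [2.37, 2.061, 0.005]
wrist_force: [-0.2, 0.2, -1.6]
width: 0.302
grip_force: 30.5
```

Emit:
jog_arm --deltas '[0, 0, 0, 0, 0, 0, -1, 0, 0, 0, 0, 0, 0, -1, 0, 0, 0, 0, 0, 0, -1]'

```text
time: 7.35
tool_pos: [0.4409, 0.2263, 0.0281]
tcp_rot: [2.37, 2.062, 0.004]
wrist_force: [-1.4, 0.2, 5.8]
width: 0.305
grip_force: 31.2
```

Emit:
jog_arm --deltas '[0, 0, -0.045, 0, 0, 0, -1, 0, 0, -0.09, 0, 0, 0, -1, -0.012, 0.045, -0.09, 0, 0, 0, -1, -0.024, 0.09, -0.09, 0, 0, 0, -1, -0.036, 0.135, -0.09, 0, 0, 0, -1, -0.045, 0.18, -0.09, 0, 0, 0, -1, -0.052, 0.22, -0.09, 0, 0, 0, -1, -0.052, 0.22, -0.09, 0, 0, 0, -1]'

```text
time: 8.15
tool_pos: [0.6552, 0.1418, 0.1168]
tcp_rot: [2.371, 2.057, 0.004]
wrist_force: [0.0, 0.9, -0.9]
width: 0.306
grip_force: 30.6
```

Emit:
jog_arm --deltas '[0, 0, 0, 0, 0, 0, -1, 0, 0, 0.04, 0, 0, 0, -1, 0, 0, 0.06, 0, 0, 0, -1, 0, 0, 0.069, 0, 0, 0, -1, 0, 0, 0.0735, 0, 0, 0, -1, 0, 0, 0.0735, 0, 0, 0, -1, 0, 0, 0.0735, 0, 0, 0, -1]'

```text
time: 8.85
tool_pos: [0.6505, 0.1445, 0.0444]
tcp_rot: [2.369, 2.062, 0.002]
wrist_force: [-1.1, 0.0, -0.2]
width: 0.308
grip_force: 30.7
```

Emit:
jog_arm --deltas '[0, 0, 0.0005, 0, 0, 0, -0.2, 0, 0, 0.0005, 0, 0, 0, 0.2, 0, 0, 0.0005, 0, 0, 0, 0.3, 0, 0, 0, 0, 0, 0, 0.3, 0, 0, -0.02, 0, 0, 0, 0.3, 0, 0, -0.06, 0, 0, 0, 0.3, 0, 0, -0.11, 0, 0, 0, 0.5, 0, 0, -0.11, 0, 0, 0, 1]'

```text
time: 9.65
tool_pos: [0.6561, 0.1448, 0.1626]
tcp_rot: [2.365, 2.057, 0.02]
wrist_force: [1.3, 0.0, 0.8]
width: 0.899
grip_force: 0.0
```

```bash
python3 w.py w5
python3 - <<'E'
import cv2; im=cv2.imread("pics/w5.png")[60:330,180:380]; cv2.imwrite("pics/w5c.png",cv2.resize(im,None,fx=2,fy=2))
E
```

```text
tcp board [0.23270624 0.62615463] 0.15613924173885754 grip 0.0 0.9975650970983493 [-0.13850695 -0.23672776 -0.10187807]
[232.5 179. ] [ 223   20   26  334 3999] [array([0.2549, 0.5928]), array([0.2694, 0.6021])]
[266.4 103.8] [245  87  41  36 991] [array([0.314 , 0.6203]), array([0.3121, 0.622 ])]
[271.2 210.4] [ 251  185   42   49 1378] [array([0.2286, 0.6236]), array([0.2503, 0.6244])]
[ 67.7 290. ] [ 53 274  31  32 635] [array([0.1402, 0.4054]), array([0.1863, 0.4665])]
```

View pics/w5c.png

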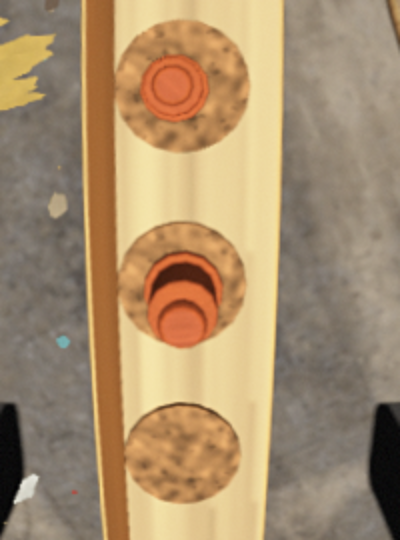

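Both placed figures stand upright. In this crop the 40 mm foot is at (175,87) against its pad at (182,86), about 3 mm off. The 54 mm foot is at (183,287) against its pad at (182,283). Next is the 68 mm figure.

Emit:
jog_arm --deltas '[-0.016, -0.041, 0, 0, 0, 0, 1, -0.032, -0.082, 0, 0, 0, 0, 1, -0.048, -0.123, 0, 0, 0, 0, 1, -0.064, -0.164, 0, 0, 0, 0, 1, -0.079, -0.205, 0, 0, 0, 0, 1, -0.079, -0.205, 0, 0, 0, 0, 1, -0.079, -0.205, 0, 0, 0, 0, 1]'

```text
time: 10.45
tool_pos: [0.4346, 0.0937, 0.1517]
tcp_rot: [-2.37, -2.061, 0.003]
wrist_force: [0.5, 0.5, 0.9]
width: 1.005
grip_force: 0.0
```

```bash
python3 w.py w6
python3 - <<'E'
from h import *
c=np.load("cam.npy",allow_pickle=True).item()
for ce,s in blobs(c["color"],(3,120,90),(14,255,255),300,5000): print(ce.round(1),s[:4],[(fz(c,*ce,z)@M).round(4) for z in(.031,)])
E
```

```text
tcp board [0.15352685 0.42013782] 0.1530945151216891 grip 0.0 1.0050083370806613 [ 0.27048627 -0.53498092 -0.32109074]
[459.9 149.4] [ 433    0   48  309 3018] [array([0.2038, 0.5726]), array([0.2105, 0.5289])]
[505.1  34. ] [485  19  41  31 735] [array([0.3137, 0.6208]), array([0.2892, 0.5634])]
[512.3 126.9] [ 484  106   55   37 1084] [array([0.2289, 0.6311]), array([0.2285, 0.5708])]
[282.4 205.8] [ 260  176   45   58 1832] [array([0.1539, 0.4223]), array([0.1748, 0.4214])]
[459.9 149.4] [433   0  48 309] [array([0.2039, 0.572 ])]
[505.1  34. ] [485  19  41  31] [array([0.3133, 0.62  ])]
[512.3 126.9] [484 106  55  37] [array([0.2289, 0.6302])]
[282.4 205.8] [260 176  45  58] [array([0.1542, 0.4223])]
```

Emit:
jog_arm --deltas '[0.0005, 0.002, 0.05, 0, 0, 0, 1, 0.0005, 0.002, 0.09, 0, 0, 0, 1, 0.0005, 0.002, 0.115, 0, 0, 0, 0.6, 0.0005, 0.002, 0.122, 0, 0, 0, 0.3, 0.0005, 0.002, 0.122, 0, 0, 0, -1, 0.0005, 0.002, 0.122, 0, 0, 0, -1, 0.0005, 0.002, 0.122, 0, 0, 0, -1, 0.0005, 0.002, 0.122, 0, 0, 0, -1]' --squeeze 35

```text
time: 11.35
tool_pos: [0.44, 0.0944, 0.0327]
tcp_rot: [2.369, 2.061, 0.004]
wrist_force: [0.4, 0.9, -1.6]
width: 0.363
grip_force: 34.7
```

Emit:
jog_arm --deltas '[0, 0, 0, 0, 0, 0, -1, 0, 0, 0, 0, 0, 0, -1, 0, 0, 0, 0, 0, 0, -1]'

```text
time: 11.65
tool_pos: [0.4393, 0.0943, 0.0322]
tcp_rot: [2.37, 2.061, 0.002]
wrist_force: [0.2, -0.3, 5.1]
width: 0.358
grip_force: 35.3
```

Emit:
jog_arm --deltas '[0, 0, -0.045, 0, 0, 0, -1, 0, 0, -0.09, 0, 0, 0, -1, -0.001, 0.045, -0.1, 0, 0, 0, -1, -0.003, 0.09, -0.1, 0, 0, 0, -1, -0.005, 0.135, -0.1, 0, 0, 0, -1, -0.006, 0.175, -0.1, 0, 0, 0, -1, -0.006, 0.202, -0.1, 0, 0, 0, -1, -0.006, 0.202, -0.1, 0, 0, 0, -1]'

```text
time: 12.45
tool_pos: [0.6412, 0.0595, 0.1311]
tcp_rot: [2.37, 2.059, 0.003]
wrist_force: [-0.1, -0.2, -1.7]
width: 0.362
grip_force: 35.3
```

Emit:
jog_arm --deltas '[0, 0, 0, 0, 0, 0, -1, 0, 0, 0.045, 0, 0, 0, -1, 0, 0, 0.07, 0, 0, 0, -1, 0, 0, 0.079, 0, 0, 0, -1, 0, 0, 0.0835, 0, 0, 0, -1, 0, 0, 0.0835, 0, 0, 0, -1, 0, 0, 0.0835, 0, 0, 0, -1]'

```text
time: 13.15
tool_pos: [0.6379, 0.0606, 0.0489]
tcp_rot: [2.369, 2.062, 0.002]
wrist_force: [-1.0, -0.2, -0.7]
width: 0.36
grip_force: 35.4
```

Emit:
jog_arm --deltas '[0, 0, 0.0005, 0, 0, 0, -0.1, 0, 0, 0.0005, 0, 0, 0, 0.3, 0, 0, 0.0005, 0, 0, 0, 0.4, 0, 0, 0, 0, 0, 0, 0.4, 0, 0, -0.02, 0, 0, 0, 0.4, 0, 0, -0.06, 0, 0, 0, 0.4, 0, 0, -0.11, 0, 0, 0, 0.5, 0, 0, -0.11, 0, 0, 0, 1]'

```text
time: 13.95
tool_pos: [0.6435, 0.0606, 0.1669]
tcp_rot: [2.363, 2.056, 0.019]
wrist_force: [1.1, 0.0, 1.7]
width: 0.895
grip_force: 0.0
```

```bash
python3 w.py w7
python3 - <<'E'
import cv2; im=cv2.imread("pics/w7.png")[60:360,180:380]; cv2.imwrite("pics/w7c.png",cv2.resize(im,None,fx=2,fy=2))
E
```

```text
tcp board [0.14801904 0.62516495] 0.16059071648770926 grip 0.0 1.0017722094943233 [ 0.29232557  0.54949611 -1.4994901 ]
[267.    8.9] [245   0  41  22 520] [array([0.307 , 0.6197]), array([0.284 , 0.6213])]
[271.6 103.5] [ 246   83   48   42 1407] [array([0.2293, 0.6233]), array([0.2274, 0.6239])]
[271.2 209.6] [ 248  178   49   61 1935] [array([0.1428, 0.6226]), array([0.1645, 0.6234])]
```

View pics/w7c.png

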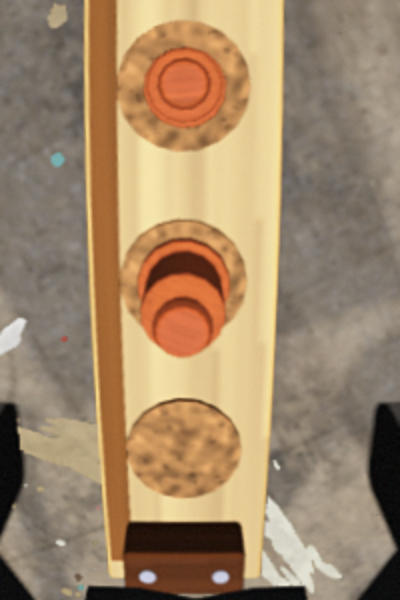

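The 54 and 68 mm figures stand centred on their pads. Pad d is free at crop (184,447), beside the dark bar. Next is the 82 mm figure.

Emit:
jog_arm --deltas '[-0.045, -0.015, 0, 0, 0, 0, 1, -0.09, -0.03, 0, 0, 0, 0, 1, -0.135, -0.05, 0, 0, 0, 0, 1, -0.18, -0.07, 0, 0, 0, 0, 1, -0.225, -0.09, 0, 0, 0, 0, 1, -0.27, -0.11, 0, 0, 0, 0, 1, -0.31, -0.13, 0, 0, 0, 0, 1, -0.35, -0.155, 0, 0, 0, 0, 1]'

```text
time: 14.85
tool_pos: [0.4338, -0.2657, 0.156]
tcp_rot: [-2.368, -2.06, 0.001]
wrist_force: [0.1, -0.7, 0.5]
width: 0.997
grip_force: 0.0
```

Emit:
jog_arm --deltas '[0, 0, 0, 0, 0, 0, 1, 0, 0, 0, 0, 0, 0, 1, 0, 0, 0, 0, 0, 0, 1]'

```text
time: 15.15
tool_pos: [0.4357, -0.264, 0.1568]
tcp_rot: [-2.369, -2.061, 0.0]
wrist_force: [-0.2, 0.0, 0.1]
width: 0.998
grip_force: 0.0
```

```bash
python3 w.py w8
python3 - <<'E'
from h import *
c=np.load("cam.npy",allow_pickle=True).item()
for ce,s in blobs(c["color"],(3,120,90),(14,255,255),300,5000): print(ce.round(1),s[:4],[(fz(c,*ce,z)@M).round(4) for z in(.037,)])
E
```

```text
tcp board [-0.20096344  0.46851971] 0.15719994816049918 grip 0.0 0.9978739807748914 [-0.03101365  0.11535168  0.01158548]
[281.1 212.2] [ 255  178   52   71 2830] [array([-0.207 ,  0.4704]), array([-0.1847,  0.4697])]
[281.1 212.2] [255 178  52  71] [array([-0.2048,  0.4703])]
```

View pics/w8.png

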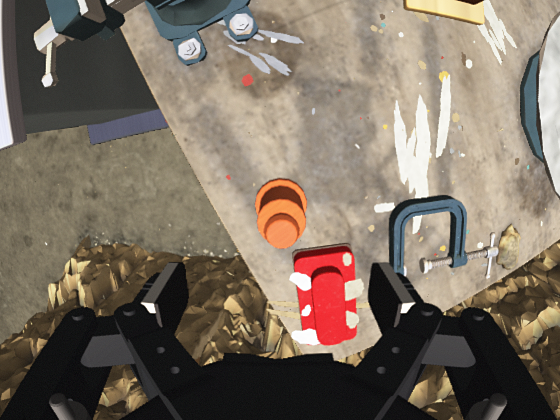

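The 82 mm figure is at (281,212). The red object's near edge is at row 247, which leaves the fingers clear.

Emit:
jog_arm --deltas '[-0.004, 0.002, 0.05, 0, 0, 0, 1, -0.004, 0.002, 0.09, 0, 0, 0, 1, -0.004, 0.002, 0.113, 0, 0, 0, 0.7, -0.004, 0.002, 0.12, 0, 0, 0, 0.5, -0.004, 0.002, 0.12, 0, 0, 0, -1, -0.004, 0.002, 0.12, 0, 0, 0, -1, -0.004, 0.002, 0.12, 0, 0, 0, -1, -0.004, 0.002, 0.12, 0, 0, 0, -1]' --squeeze 40

```text
time: 16.05
tool_pos: [0.4383, -0.2697, 0.0392]
tcp_rot: [2.368, 2.06, 0.001]
wrist_force: [0.0, -0.3, -2.2]
width: 0.415
grip_force: 40.0
```

Emit:
jog_arm --deltas '[0, 0, 0, 0, 0, 0, -1, 0, 0, 0, 0, 0, 0, -1, 0, 0, 0, 0, 0, 0, -1]'

```text
time: 16.35
tool_pos: [0.4383, -0.2697, 0.0391]
tcp_rot: [2.369, 2.06, 0.001]
wrist_force: [0.8, 1.5, 7.0]
width: 0.418
grip_force: 40.7
```

Emit:
jog_arm --deltas '[0, 0, -0.045, 0, 0, 0, -1, 0, 0, -0.09, 0, 0, 0, -1, 0.035, 0.03, -0.11, 0, 0, 0, -1, 0.075, 0.06, -0.11, 0, 0, 0, -1, 0.115, 0.085, -0.11, 0, 0, 0, -1, 0.155, 0.11, -0.11, 0, 0, 0, -1, 0.195, 0.13, -0.11, 0, 0, 0, -1, 0.235, 0.1525, -0.11, 0, 0, 0, -1]'

```text
time: 17.15
tool_pos: [0.621, -0.056, 0.1472]
tcp_rot: [-2.37, -2.061, 0.002]
wrist_force: [0.8, -0.5, -0.8]
width: 0.417
grip_force: 40.9
```

Emit:
jog_arm --deltas '[0.033, 0, 0, 0, 0, 0, -1, 0.033, 0, 0, 0, 0, 0, -1, 0.033, 0, 0, 0, 0, 0, -1, 0.033, 0, 0, 0, 0, 0, -1]'

```text
time: 17.55
tool_pos: [0.6247, -0.0257, 0.1473]
tcp_rot: [-2.371, -2.061, 0.002]
wrist_force: [-0.7, -0.2, -2.2]
width: 0.416
grip_force: 40.9
```

Emit:
jog_arm --deltas '[0, 0.001, 0.04, 0, 0, 0, -1, 0, 0.001, 0.07, 0, 0, 0, -1, 0, 0.001, 0.085, 0, 0, 0, -1, 0, 0.001, 0.0935, 0, 0, 0, -1, 0, 0.001, 0.0935, 0, 0, 0, -1, 0, 0.001, 0.0935, 0, 0, 0, -1]'

```text
time: 18.15
tool_pos: [0.6274, -0.0259, 0.0556]
tcp_rot: [2.37, 2.059, 0.002]
wrist_force: [-0.7, -0.7, -1.1]
width: 0.417
grip_force: 41.1
```

Emit:
jog_arm --deltas '[0, 0, 0.0005, 0, 0, 0, 0, 0, 0, 0.0005, 0, 0, 0, 0.4, 0, 0, 0.0005, 0, 0, 0, 0.5, 0, 0, 0, 0, 0, 0, 0.5, 0, 0, -0.02, 0, 0, 0, 0.5, 0, 0, -0.06, 0, 0, 0, 0.5, 0, 0, -0.11, 0, 0, 0, 0.5, 0, 0, -0.15, 0, 0, 0, 1]'

```text
time: 18.95
tool_pos: [0.6268, -0.0249, 0.2068]
tcp_rot: [2.369, 2.061, 0.002]
wrist_force: [0.7, -0.3, -0.1]
width: 0.898
grip_force: 0.0
```

Emit:
jog_arm --deltas '[0, -0.04, -0.02, 0, 0, 0, 1, 0, -0.08, -0.02, 0, 0, 0, 1, 0, -0.12, -0.02, 0, 0, 0, 1, 0, -0.15, -0.02, 0, 0, 0, 1, 0, -0.15, -0.02, 0, 0, 0, 1, 0, -0.15, -0.02, 0, 0, 0, 1, 0, -0.15, -0.02, 0, 0, 0, 1, 0, -0.15, -0.02, 0, 0, 0, 1]'

```text
time: 19.75
tool_pos: [0.479, -0.0043, 0.2245]
tcp_rot: [2.37, 2.061, 0.001]
wrist_force: [0.3, 0.2, 0.3]
width: 1.0
grip_force: 0.0
```

Run:
```python
from h import *; from workcell import read_camera
s=read_camera("wrist")["color"]; cv2.imwrite("pics/endw.png",s)
t=read_camera("scene")["color"][150:300,250:420]; t=cv2.resize(t,None,fx=2.8,fy=2.8,interpolation=cv2.INTER_CUBIC)
cv2.imwrite("pics/ends.png",t)
```

```text
(no output)
```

View pics/endw.png

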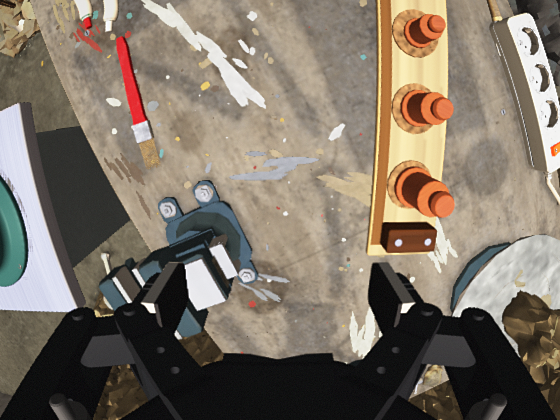

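View pics/ends.png

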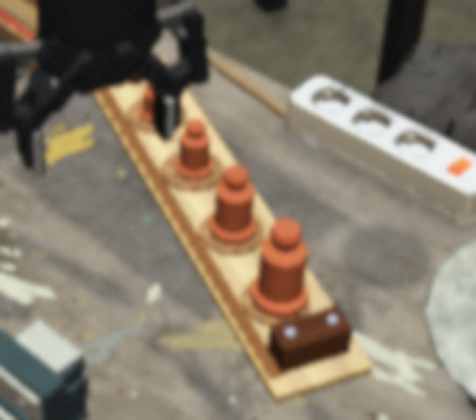

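All four figures stand upright in order, with the 82 mm one beside the bar, its foot at about (411,185) in the wrist view. I'll do one numeric check of its centring from above.

Run:
```python
from h import *; from workcell import read_camera
c=read_camera("top"); im=c["color"]
B=blobs(im,(3,120,90),(13,255,255),20,600)
for n,p,h in(("40",(236.4,171.2),.04),("54",(268,176),.054),("68",(299.2,180.8),.068),("82",(330.8,185.2),.082)):
    P=onz(c,*p,.016)@M
    for ce,s in B:
        if np.hypot(*(ce-p))<12: print(n,ce.round(1),s,"off mm",((onz(c,*ce,.016+.45*h)@M-P)*1e3).round(1))
t=im[145:225,210:390]; cv2.imwrite("pics/endt.png",cv2.resize(t,None,fx=4.4,fy=4.4,interpolation=cv2.INTER_CUBIC))
```

```text
40 [235.7 170.8] [231 165  11  12  97] off mm [-0.7 -3.9]
54 [267.7 174. ] [262 167  13  15 145] off mm [ 0.  -0.8]
68 [299.1 179.1] [292 171  15  17 199] off mm [ 1.4 -3.2]
```

View pics/endt.png

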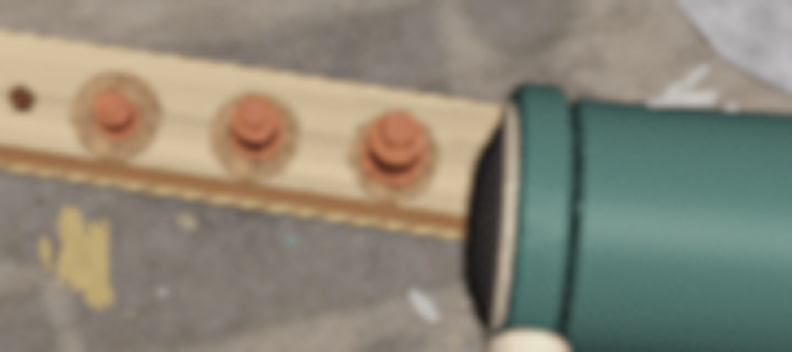

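Run:
```python
from h import *; from workcell import read_camera,readout
c=read_camera("wrist")
for ce,s in blobs(c["color"],(3,140,90),(11,255,255),150,5000):
    for h in(.054,.068,.082): print(ce.round(1),s[:4],h,(fz(c,*ce,.016+.46*h)@M).round(4))
print("targets b .232 c .147 d .062, y .6233; foot82",fz(c,411,186,.02)@M,readout.read_state()["joint_vel"].max())
```

```text
[425.6  30.1] [405  14  41  34] 0.054 [0.227 0.621]
[425.6  30.1] [405  14  41  34] 0.068 [0.2251 0.618 ]
[425.6  30.1] [405  14  41  34] 0.082 [0.2232 0.6149]
[427.7 109.1] [401  90  53  37] 0.054 [0.1452 0.6236]
[427.7 109.1] [401  90  53  37] 0.068 [0.145  0.6205]
[427.7 109.1] [401  90  53  37] 0.082 [0.1448 0.6173]
[427.3 196.6] [396 167  59  51] 0.054 [0.0545 0.6312]
[427.3 196.6] [396 167  59  51] 0.068 [0.0562 0.6279]
[427.3 196.6] [396 167  59  51] 0.082 [0.0579 0.6246]
[411.8 240.3] [387 230  50  23] 0.054 [0.0054 0.6195]
[411.8 240.3] [387 230  50  23] 0.068 [0.0081 0.6165]
[411.8 240.3] [387 230  50  23] 0.082 [0.0108 0.6134]
targets b .232 c .147 d .062, y .6233; foot82 [0.06081544 0.61986509] 0.0050465050442357285
```

All four are within about 5 mm of their pad centres, against the 12 mm limit, so I'm handing in.

```bash
python3 -c "
from workcell import finish_job; print(finish_job())"
```

```text
the job is handed in; nothing more can be done
None
```

The job is handed in at about 20 s of robot time: all four maquettes stand upright in height order, the 82 mm next to the dark bar, each measured within about 5 mm of its pad's centre, and the arm never went near the glue bottle; the hand-in returned no verdict.

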